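# Clip the carabiner onto the test eye and tug-check its gate

### The job

Take the carabiner out of the slotted stand by its spine and press its sprung gate down over the top bar of the steel test eye until the bar is inside and the gate has snapped shut. Then pull the carabiner straight up against the eye with a steady 15 N or so for about a second, so that the bar bears on the shut gate and proves it latched. Last, lower it again until its spine is close above the bar and let go, so that it hangs freely from the bar with its gate shut; never load the eye with more than 30 N, and leave the other gear where it lies.

Things in the scene. Friction and masses are not known exactly. Their poses are not given: they have to be found in the camera images.
- carabiner: Purple metal pear-shaped carabiner standing spine up, gate down in the slotted stand (a like one lies flat on the mat). 112 mm long, 76 mm from gate to spine, 11 mm thick, about 0.12 kg. x along the spine, y through the thickness, z from gate to spine. Origin on the gate's centre line. Gate: hinge at x = -24, tip at x = +20 mm, 8 mm round bar; the fixed nose begins at x = +21.5 mm.
- spine (a point): Point to grip on the carabiner's spine: x = +11, z = +64 mm in its frame, straight above the press point. Axes as the carabiner's. The spine is a flat-sided bar, 11 mm thick (y, pinch it across), 14 mm tall (z = 57 to 71), running from x = -32 to +34 mm.
- press (a point): Point on the gate's centre line (x = +11, z = 0 mm in the carabiner's frame), where the bar should press. With the bar's centre there along x: outside it meets the gate at z = -9 mm; it has passed and the gate snaps shut at about z = +36; it meets the spine at z = +52; from inside it bears on the shut gate at z = +9 mm.
- gate (a joint): The carabiner's bright metal gate: angle in rad, 0 shut, growing as it is pushed inward, to 1.15 at most. Its spring resists with about 4 to 6 N at x = +11 mm on the gate and shuts it when let go; it cannot swing outward.
- stand: The fixed stand: steel base plate 124 x 60 x 8 mm with two grey slotted saddles, 64 mm tall, that hold the two ends of the carabiner's gate side. Origin: centre of the base's underside; its x axis runs along the slots. The carabiner lifts straight up; it is clear of the slots after 40 mm.
- eye: The fixed steel test eye: grey foot plate 100 x 130 x 10 mm with an upright U-shaped staple of 10 mm round bar, 80 mm wide between the leg centres, closed side up. Origin: centre of the foot's underside; z up, y along the staple's top bar. The staple is clamped rigidly but at a height that differs from run to run.
- eye_bar (a point): The nominal centre of the eye's horizontal top bar (10 mm thick, straight for 52 mm along the eye's y), 110 mm above the foot's underside, axes as the eye's. The real bar stands up to 7 mm above or below this point (straight up or down): find it by touch.
- carabiner2: The second, identical carabiner, lying flat on the mat: not used.
- maillon: Stainless triangle maillon, 65 mm, lying on the mat: not used.
- pulley: Black steel pulley, 95 x 46 x 31 mm, lying on the mat: not used.
- gauge: White polymer stepped gate gauge, 88 x 24 x 14 mm: not used.
- brush: Flat brush with a wooden handle, 170 mm, lying on the mat: not used.
Mind the look-alikes: they are no part of the job. Several things have the shape of the eye; the one meant has the colours described above. Leave any orange look-alike of the carabiner alone.

How it is judged:
On the way, in this order (a step that is already met when the one before it is completed fails the run):
1. the carabiner is lifted out of the stand with its gate shut (height (world z) of carabiner above 0.085 m and value of joint gate below 0.1 rad), for 0.1 s.
2. the eye's bar is inside the carabiner and the gate has shut behind it (value of joint gate below 0.08 rad and z of eye_bar in the frame of carabiner between 0.002 and 0.06 m and x of eye_bar in the frame of carabiner between -0.042 and 0.054 m and y of eye_bar in the frame of carabiner between -0.04 and 0.04 m), for 0.1 s.
3. the carabiner is pulled up so that the bar bears on the shut gate with more than 8 N for half a second (value of joint gate below 0.08 rad and contact force between carabiner and eye above 8 N and z of eye_bar in the frame of carabiner between 0 and 0.024 m and contact force between the fingers and eye below 0.5 N), for 0.5 s.
At the end, for the whole second after the job is handed in: The carabiner hangs on the eye's top bar, wherever it settles: the nominal bar point lies inside its ring (2 to 66 mm from the gate line towards the spine), it bears on the eye, its gate is shut (under 0.08 rad), and it is released and at rest (under 0.08 m/s) (value of joint gate below 0.08 rad and z of eye_bar in the frame of carabiner between 0.002 and 0.066 m and x of eye_bar in the frame of carabiner between -0.044 and 0.056 m and y of eye_bar in the frame of carabiner between -0.04 and 0.04 m and linear speed of carabiner below 0.08 m/s and contact force between carabiner and eye above 0.3 N); the robot touches nothing.
It fails at once if the carabiner loads the eye with more than 30 N (contact force between carabiner and eye above 30 N).
It fails at once if the gripper presses on the eye with more than 30 N (contact force between the fingers and eye above 30 N).
It fails at once if other gear is moved more than 20 mm (distance of any of carabiner2, maillon, pulley, gauge, brush from where it was at the start of the episode above 0.02 m).
It also fails if it takes over 64 s, if anything falls off the work surface, if the arm or the gripper's body presses on something with over 40 N, if the wrist force passes 120 N, or if a joint passes its speed limit or range.

### The arm

A 7-joint arm with a two-finger parallel gripper is mounted at the origin on the work surface. World frame = base frame: x ahead of the robot, y to its left, z up, the work surface at z = 0. Lengths are in m, angles in rad, forces in N, time in s.
With the tool pointing down it reaches from about 0.425 to 1.025 m from the base axis. Payload 9.4 kg.
Tool frame: the origin (TCP) lies on the centre line of the jaws, within the pads' length; the fingertips stand 19 mm ahead of it and the grasp point (between the pads) is the TCP; y points along the fingers, x is the direction in which the jaws open and shut, and the axes are right-handed (so a half turn about y gives the same grasp; the last joint's range is limited). The gripper opens to 93 mm and grips with 3 to 60 N. Pads are 15 mm wide; open, the fingers measure 128 mm over their backs; the gripper's body (75 mm by 188 mm) begins 65 mm behind the grasp point.
Start: joints at [1.12, 0.599, -0.003, 1.599, 0.002, 0.943, -0.08], TCP at [0.265, -0.675, 0.238] pointing down, gripper open.
Joint ranges: [-2.57, 2.57], [-0.35, 1.97], [-1.29, 1.29], [0.11, 2.56], [-1.05, 4.19], [0.11, 1.86], [-2.63, 2.63]. Speed limits (rad/s): [2.22, 2.22, 3.01, 3.01, 3.14, 3.14, 3.14].

### API

Orientations are given as [roll, pitch, yaw] about the fixed x, y, z axes, in that order (R = Rz(yaw) Ry(pitch) Rx(roll)).
In Python, from cell import arm gives the robot as it stands. The module is installed in compiled form; this text tells all that it offers.
- The arm moves only by the tool send_rows, never from a script. Its argument "deltas" is a list of rows, each an object of numbers: "tx", "ty", "tz": the shift along the tool's x, y, z in mm; "twist": the turn about the tool's y in rad; "hand": the opening in per cent of the stroke, from 0 (shut) to 100 (fully open). In form: [{"tx": .., "ty": .., "tz": .., "twist": .., "hand": ..}, ...]. A call has 1 to 20 rows; each row is the pose to reach, as a shift and turn from the pose commanded when the call began, along the tool's axes at that moment; what a row does not reach only later rows make up. A row lasts 1/10 s, in which the tool goes at most 50 mm and 8.59 degrees, less where a joint would pass 70% of its speed; a pose out of reach is approached as far as the arm can. A call with a gripper value outside its range is refused whole. The fingers move at their own pace and stop on an object; "grip_force" is the grip in N (left out, the last holds). Time passes only in rows, so rows that repeat a pose let the fingers close. It gives the time, the measured TCP pose, the force and the opening at its end, in the units of the state.
- arm.observe(): the state, without advancing time (a new reading comes with each control period).
- arm.read_camera(name): name is "scene" or "top" or "wrist"; returns a dict with "color" (400x640x3 uint8, blue, green, red), "mtx" (3x3 intrinsics, pixels), "R" (3x3) and "t" (3): a world point X has camera coordinates R X + t. Camera axes: x right, y down, z forward; pixel columns grow to the right and rows downward; lengths in m; the calibration is good to about 2 mm. A picture is of the moment at which its call begins. There is no depth.
- arm.job_done(): hands the job in, once; it reports no verdict.
The state is a dict: "clock": time; "joint_pos": joint angles; "joint_vel": joint speeds; "joint_efforts": joint torques, N m; "position": TCP position; "ee_rot": TCP orientation; "contact_force": force on the tool from outside, world axes, zero at the start; "torque": the same for the moment, N m; "finger_gap": opening from 0.0 (shut) to 1.0 (fully open).
Only numpy, scipy, OpenCV 4.12 (cv2) and the standard library are available. Lean on these libraries where they do the work, as an engineer would, in place of code of your own. Each camera call takes 0.05 s, during which the arm holds its last target.

## Working session

There is one attempt and no reset: what is moved stays moved. The work goes in short steps, Python scripts to look and compute and a tool call to move; the robot and the scene stay as the last step left them, time stands still between calls to the robot, and variables do not carry over. Pictures are saved under pics/ and viewed, and the job is handed in when it is done.

Besides the shell and the picture viewer there is one more tool, called after "Request:" as name(argument=value, ...) on one line, values as JSON. send_rows: Moves the arm, as the interface text tells. Its arguments: {"type":"object","properties":{"deltas":{"type":"array","items":{"type":"object","properties":{"tx":{"type":"number"},"ty":{"type":"number"},"tz":{"type":"number"},"twist":{"type":"number"},"hand":{"type":"number"}}}},"grip_force":{"type":"number"}},"required":["deltas"]}

```bash
mkdir -p pics; python3 - <<'E'
from cell import arm
import cv2,pickle
s=arm.observe()
for k,v in s.items(): print(k,v)
for n in ("scene","top","wrist"):
    c=arm.read_camera(n); cv2.imwrite(f"pics/{n}0.png",c["color"]); pickle.dump(c,open(f"{n}0.pkl","wb"))
    print(n,c["mtx"].tolist(),c["R"].round(4).tolist(),c["t"].round(4).tolist(), (-c["R"].T@c["t"]).round(3))
E
```

```text
clock 0.0
joint_pos [ 1.12030501  0.6001155  -0.00251772  1.60012475  0.00182866  0.94290076
 -0.07976449]
joint_vel [-2.76602268e-04 -4.80349741e-05  4.54242074e-04  2.53496070e-04
 -1.04051475e-03  2.21716933e-03  2.63056535e-04]
joint_efforts [-8.97376376e-04 -7.65055919e+01  1.49649840e+00 -2.52345353e+01
 -5.25417575e-02  1.68513588e-02  9.56940630e-05]
position [ 0.26452866 -0.67452648  0.23676911]
ee_rot [-1.57097570e+00  1.53673153e-03 -1.19691536e+00]
contact_force [0.21420569 0.29594565 0.06566941]
torque [-0.02026038  0.0318908  -0.00941486]
finger_gap 1.0007626656920672
scene [[465.99028869076864, 0.0, 315.38786588963717], [0.0, 465.99028869076864, 200.5791134719516], [0.0, 0.0, 1.0]] [[-0.6408, 0.7677, -0.0035], [0.6411, 0.5326, -0.5526], [-0.4224, -0.3564, -0.8334]] [0.3306, -0.3508, 1.9198] [1.248 0.617 1.407]
top [[369.60942339112694, 0.0, 324.1604632071061], [0.0, 369.60942339112694, 203.6113586789773], [0.0, 0.0, 1.0]] [[0.0094, -0.9999, 0.0114], [-0.9876, -0.011, -0.1566], [0.1567, -0.0098, -0.9876]] [0.0167, 0.5866, 1.5356] [0.339 0.038 1.608]
wrist [[276.1118055954978, 0.0, 313.6170790073801], [0.0, 276.1118055954978, 202.40345935259785], [0.0, 0.0, 1.0]] [[0.3649, -0.931, -0.0022], [-0.8974, -0.3524, 0.2656], [-0.2481, -0.095, -0.9641]] [-0.7235, -0.0317, 0.3907] [ 0.332 -0.648  0.383]
```

View pics/scene0.png

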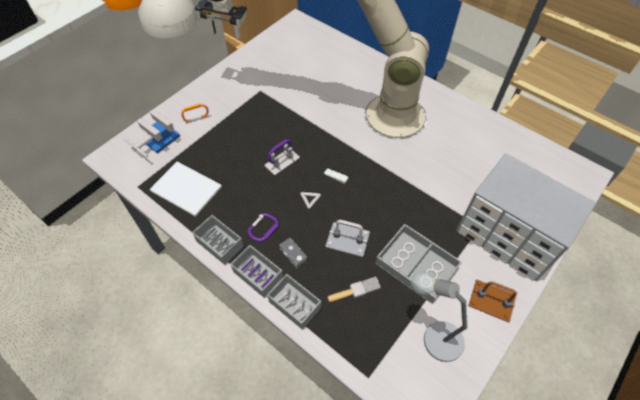

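View pics/top0.png

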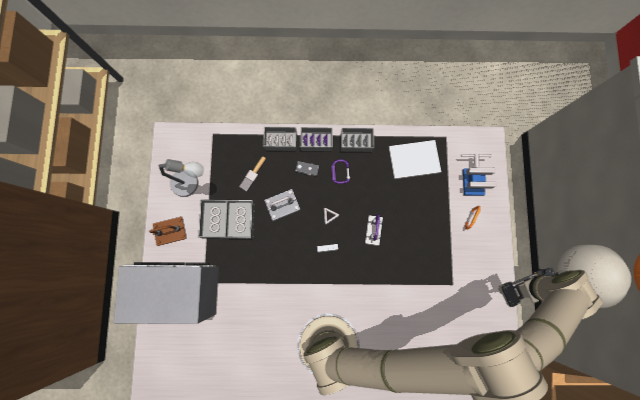

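View pics/wrist0.png

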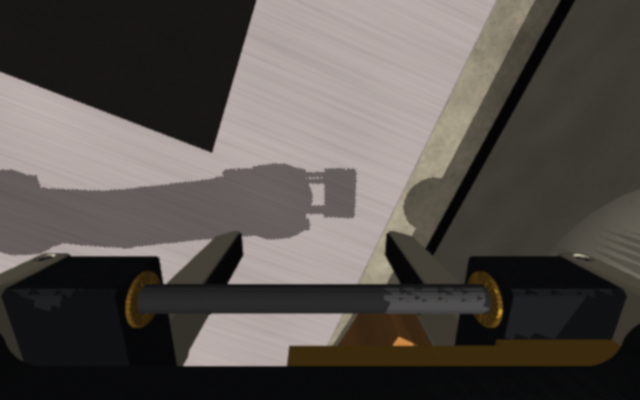

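Candidates:
- **Carabiner:** purple and upright in the stand at scene (282,150), top (374,230). The flat purple one is at scene (263,227), and the orange look-alike is at (195,113).
- **Eye:** the grey-footed one at scene (348,235), top (283,204). The brown look-alike is at (493,298), and a blue thing is at (160,135).

The upright purple carabiner and the grey eye fit the description. I'll confirm with crops.

```bash
python3 - <<'E'
import cv2,pickle,numpy as np
s=pickle.load(open("scene0.pkl","rb"))["color"];t=pickle.load(open("top0.pkl","rb"))["color"]
def cr(im,x,y,w=30,h=28): return cv2.resize(im[y-h:y+h,x-w:x+w],(390,290),interpolation=cv2.INTER_CUBIC)
cv2.imwrite("pics/crops.png",np.vstack([np.hstack([cr(s,282,155),cr(s,348,235)]),np.hstack([cr(t,374,230),cr(t,283,204)])]))
E
```

```text
(no output)
```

View pics/crops.png

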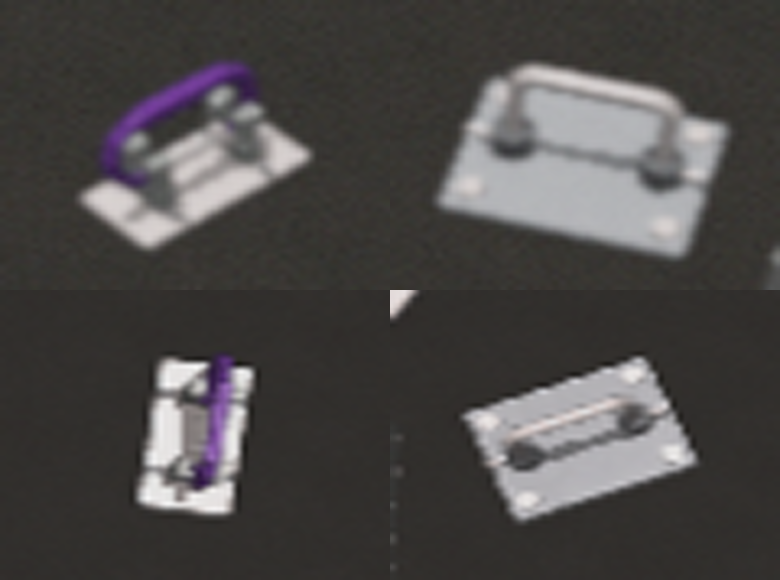

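```bash
cat > h.py <<'E'
import cv2,pickle,numpy as np
def ray(c,uv):
    K=c["mtx"];R=c["R"];t=c["t"]
    o=-R.T@t; d=R.T@np.linalg.solve(K,np.array([uv[0],uv[1],1.]))
    return o,d/np.linalg.norm(d)
def onz(c,uv,z):
    o,d=ray(c,uv); return o+d*(z-o[2])/d[2]
def proj(c,X):
    p=c["R"]@np.asarray(X,float)+c["t"]; p=c["mtx"]@p; return p[:2]/p[2]
def tri(c1,u1,c2,u2):
    o1,d1=ray(c1,u1);o2,d2=ray(c2,u2)
    A=np.array([d1,-d2]).T; s=np.linalg.lstsq(A,o2-o1,rcond=None)[0]
    a=o1+s[0]*d1;b=o2+s[1]*d2
    return (a+b)/2,np.linalg.norm(a-b)
E
python3 - <<'E'
from h import *
for n,boxes,in (("top",[("stand",374,230),("eye",283,204)]),("scene",[("stand",282,155),("eye",348,238)])):
    c=pickle.load(open(n+"0.pkl","rb")); im=c["color"]
    hsv=cv2.cvtColor(im,cv2.COLOR_BGR2HSV)
    for nm,x,y in boxes:
        m=np.zeros(im.shape[:2],np.uint8); w=30
        sub=((hsv[...,2]>110)|((hsv[...,1]>90)&(hsv[...,2]>70))).astype(np.uint8)*255
        m[y-w:y+w,x-w:x+w]=sub[y-w:y+w,x-w:x+w]
        m2=((hsv[...,1]<60)&(hsv[...,2]>110)).astype(np.uint8)*255
        k=np.zeros_like(m);k[y-w:y+w,x-w:x+w]=m2[y-w:y+w,x-w:x+w]
        cs=cv2.findContours(k,cv2.RETR_EXTERNAL,cv2.CHAIN_APPROX_NONE)[0]
        pts=np.vstack([q for q in cs if cv2.contourArea(q)>20])[:,0]
        z=0.008 if nm=="stand" else 0.010
        P=np.array([onz(c,p,z)[:2] for p in pts])
        r=cv2.minAreaRect((P*1000).astype(np.float32)); print(n,nm,r)
        m3=(hsv[...,0]>120)&(hsv[...,0]<160)&(hsv[...,1]>90)&(hsv[...,2]>50)
        if nm=="stand":
            k=np.zeros_like(m);k[y-w:y+w,x-w:x+w]=m3[y-w:y+w,x-w:x+w]
            ys,xs=np.nonzero(k); P=np.array([onz(c,(a,b),0.1)[:2] for a,b in zip(xs,ys)])*1000
            print(" purple",len(xs),P.mean(0),P.min(0),P.max(0), cv2.fitLine(P.astype(np.float32),cv2.DIST_L2,0,.01,.01).ravel())
E
```

```text
top stand ((479.730224609375, -193.07174682617188), (62.928916931152344, 123.66142272949219), 81.75189971923828)
 purple 65 [ 488.78746966 -192.33345124] [ 434.09846774 -203.04250766] [ 537.01700442 -181.25696404] [ 9.9218524e-01 -1.2477379e-01  4.8878748e+02 -1.9233345e+02]
top eye ((587.3165283203125, 207.3758544921875), (99.15066528320312, 131.42103576660156), 22.961109161376953)
scene stand ((480.116455078125, -197.34417724609375), (67.05451965332031, 129.85906982421875), 81.74716186523438)
 purple 142 [ 493.64805435 -195.27446756] [ 438.03977845 -211.65244039] [ 559.77115541 -163.65455016] [ 9.9998045e-01  6.2532732e-03  4.9364804e+02 -1.9527448e+02]
scene eye ((581.2973022460938, 198.8340301513672), (120.38018798828125, 134.21841430664062), 22.98194122314453)
```

```bash
cat >> h.py <<'E'
from scipy.spatial.transform import Rotation as Ro
def delta(s,X,yaw_deg):
    """tool-frame shift (mm) and twist to bring TCP to world X with tool-x heading yaw_deg"""
    R=Ro.from_euler("xyz",s["ee_rot"]).as_matrix()
    d=R.T@(np.asarray(X)-s["position"])*1000
    y=np.degrees(np.arctan2(R[1,0],R[0,0]))
    tw=-np.radians((yaw_deg-y+180)%360-180)
    print("tx ty tz",d.round(1),"twist",round(tw,4),"tool yaw",round(y,2),"tilt",(R[:,1]).round(4))
    return d,tw
E
python3 - <<'E'
from h import *
from cell import arm
delta(arm.observe(),[0.46,-0.193,0.27],-98.25)
E
```

```text
tx ty tz [-377.   -32.6  357.8] twist 0.5179 tool yaw -68.58 tilt [-5.e-04  1.e-03 -1.e+00]
```

Request:
send_rows(deltas=[{"tx": -12, "ty": -10, "tz": 12, "twist": 0.02}, {"tx": -40, "ty": -25, "tz": 38, "twist": 0.06}, {"tx": -72, "ty": -33, "tz": 68, "twist": 0.1}, {"tx": -104, "ty": -33, "tz": 99, "twist": 0.15}, {"tx": -136, "ty": -33, "tz": 129, "twist": 0.2}, {"tx": -168, "ty": -33, "tz": 160, "twist": 0.25}, {"tx": -200, "ty": -33, "tz": 190, "twist": 0.3}, {"tx": -232, "ty": -33, "tz": 220, "twist": 0.35}, {"tx": -264, "ty": -33, "tz": 251, "twist": 0.4}, {"tx": -296, "ty": -33, "tz": 281, "twist": 0.44}, {"tx": -328, "ty": -33, "tz": 311, "twist": 0.48}, {"tx": -356, "ty": -33, "tz": 338, "twist": 0.51}, {"tx": -371, "ty": -33, "tz": 352, "twist": 0.518}, {"tx": -377, "ty": -33, "tz": 358, "twist": 0.518}, {"tx": -377, "ty": -33, "tz": 358, "twist": 0.518}, {"tx": -377, "ty": -33, "tz": 358, "twist": 0.518}], grip_force=20)

```text
schema error: expected keys tx, ty, tz, twist, hand
```

```bash
python3 - <<'E'
from h import *
from cell import arm
s=arm.observe(); print(s["clock"],s["position"],s["ee_rot"],s["contact_force"])
c=arm.read_camera("wrist"); cv2.imwrite("pics/w1.png",c["color"]); pickle.dump(c,open("w1.pkl","wb"))
c=arm.read_camera("scene"); cv2.imwrite("pics/s1.png",c["color"])
E
```

```text
0.15 [ 0.26462363 -0.67461926  0.23695824] [-1.57090812e+00  1.16485911e-03 -1.19692926e+00] [-0.55727607  0.13789885 -0.13335621]
```

View pics/w1.png

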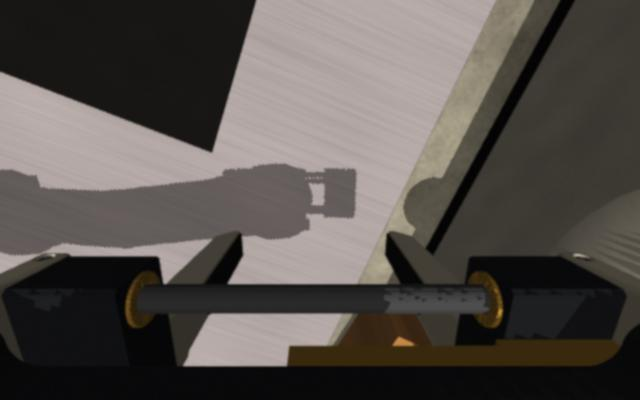

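The move was refused because every row needs a "hand" value. Nothing moved, so I'm resending.

Request:
send_rows(deltas=[{"tx": -12, "ty": -10, "tz": 12, "twist": 0.02, "hand": 100}, {"tx": -40, "ty": -25, "tz": 38, "twist": 0.06, "hand": 100}, {"tx": -72, "ty": -33, "tz": 68, "twist": 0.1, "hand": 100}, {"tx": -104, "ty": -33, "tz": 99, "twist": 0.15, "hand": 100}, {"tx": -136, "ty": -33, "tz": 129, "twist": 0.2, "hand": 100}, {"tx": -168, "ty": -33, "tz": 160, "twist": 0.25, "hand": 100}, {"tx": -200, "ty": -33, "tz": 190, "twist": 0.3, "hand": 100}, {"tx": -232, "ty": -33, "tz": 220, "twist": 0.35, "hand": 100}, {"tx": -264, "ty": -33, "tz": 251, "twist": 0.4, "hand": 100}, {"tx": -296, "ty": -33, "tz": 281, "twist": 0.44, "hand": 100}, {"tx": -328, "ty": -33, "tz": 311, "twist": 0.48, "hand": 100}, {"tx": -356, "ty": -33, "tz": 338, "twist": 0.51, "hand": 100}, {"tx": -371, "ty": -33, "tz": 352, "twist": 0.518, "hand": 100}, {"tx": -377, "ty": -33, "tz": 358, "twist": 0.518, "hand": 100}, {"tx": -377, "ty": -33, "tz": 358, "twist": 0.518, "hand": 100}, {"tx": -377, "ty": -33, "tz": 358, "twist": 0.518, "hand": 100}], grip_force=20)

```text
clock: 1.85
position: [0.4599, -0.1944, 0.2706]
ee_rot: [-1.571, -0.001, -1.716]
contact_force: [0.8, -0.4, 0.0]
finger_gap: 1.002
```

```bash
python3 - <<'E'
from h import *
from cell import arm
s=arm.observe(); print(s["clock"],s["position"],s["ee_rot"],s["contact_force"])
c=arm.read_camera("wrist"); cv2.imwrite("pics/w1.png",c["color"]); pickle.dump(c,open("w1.pkl","wb"))
E
```

```text
1.85 [ 0.45987412 -0.19443751  0.27059123] [-1.57103192e+00 -5.38896368e-04 -1.71595300e+00] [ 0.75191918 -0.35257447  0.01149214]
```

View pics/w1.png

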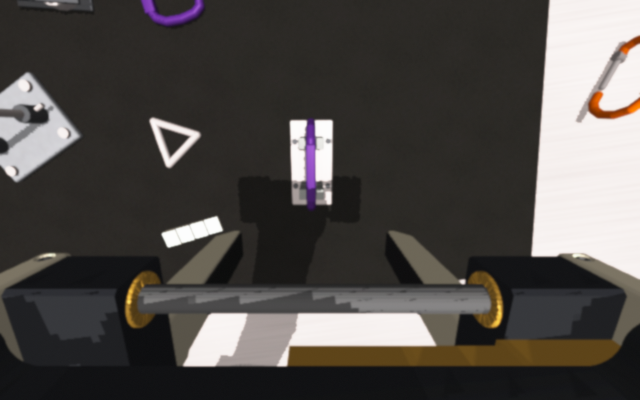

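Request:
send_rows(deltas=[{"tx": 15, "ty": 10, "tz": 0, "twist": 0, "hand": 100}, {"tx": 50, "ty": 35, "tz": 0, "twist": 0, "hand": 100}, {"tx": 85, "ty": 65, "tz": 0, "twist": 0, "hand": 100}, {"tx": 120, "ty": 95, "tz": 0, "twist": 0, "hand": 100}, {"tx": 150, "ty": 120, "tz": 0, "twist": 0, "hand": 100}, {"tx": 165, "ty": 130, "tz": 0, "twist": 0, "hand": 100}, {"tx": 170, "ty": 130, "tz": 0, "twist": 0, "hand": 100}, {"tx": 170, "ty": 130, "tz": 0, "twist": 0, "hand": 100}])

```text
clock: 2.7
position: [0.4358, -0.3619, 0.1412]
ee_rot: [-1.57, 0.0, -1.716]
contact_force: [0.3, 0.1, -0.4]
finger_gap: 1.003
```

```bash
python3 - <<'E'
from h import *
from cell import arm
s=arm.observe(); print(s["clock"],s["position"],s["ee_rot"],s["contact_force"])
c=arm.read_camera("wrist"); pickle.dump(c,open("w2.pkl","wb"))
im=c["color"]; p=proj(c,[.48,-.194,.06]); print(p)
x,y=p.astype(int); x=max(x,80);y=max(y,80)
cv2.imwrite("pics/w2.png",cv2.resize(im[y-80:y+80,x-80:x+80],(600,600),interpolation=cv2.INTER_CUBIC)); print(x-80,y-80)
E
```

```text
2.7 [ 0.43583028 -0.3619124   0.1412478 ] [-1.57044677e+00  5.58296909e-06 -1.71629082e+00] [ 0.25787883  0.058798   -0.38861355]
[110.34249561 191.84866312]
30 111
```

View pics/w2.png

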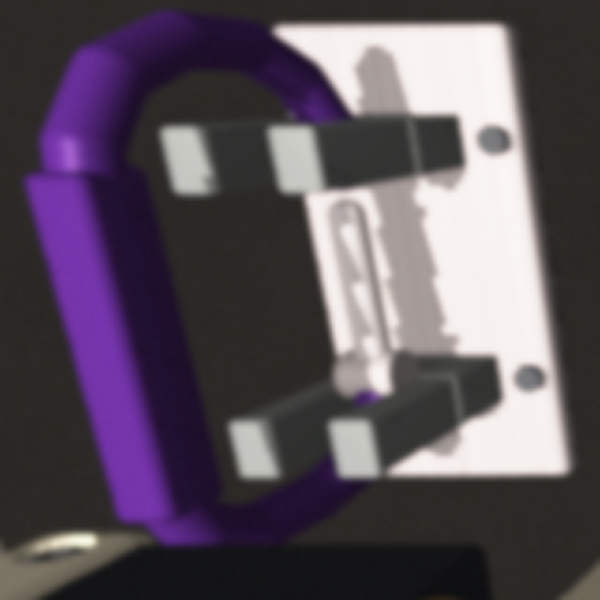

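```bash
python3 - <<'E'
from h import *
c=pickle.load(open("w1.pkl","rb")); im=c["color"]
x,y=312,163
cv2.imwrite("pics/w1c.png",cv2.resize(im[y-55:y+55,x-35:x+35],(509,800)[::1] if 0 else (381,600),interpolation=cv2.INTER_CUBIC))
E
```

```text
(no output)
```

View pics/w1c.png

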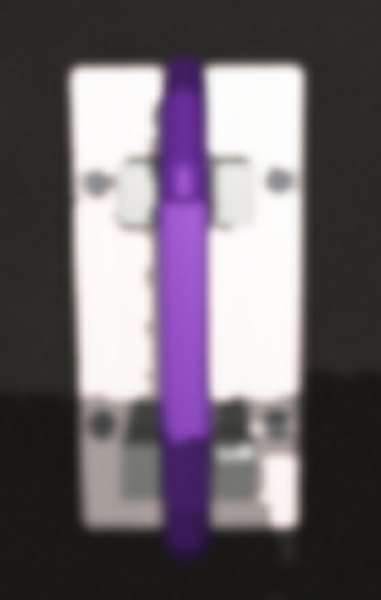

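```bash
python3 - <<'E'
from h import *
c=pickle.load(open("w2.pkl","rb")); im=c["color"]
cv2.imwrite("pics/w2c.png",cv2.resize(im[148:263,25:105],(417,600),interpolation=cv2.INTER_CUBIC))
hsv=cv2.cvtColor(im,cv2.COLOR_BGR2HSV)
for y in (165,180,200,220,240): print(y,[tuple(int(v) for v in p) for p in im[y,34:92:2]])
E
```

```text
165 [(38, 41, 43), (47, 42, 48), (116, 45, 84), (165, 51, 114), (171, 52, 118), (173, 53, 118), (172, 53, 119), (172, 53, 119), (167, 51, 116), (145, 44, 98), (105, 32, 71), (63, 20, 43), (49, 16, 34), (48, 16, 32), (47, 17, 32), (44, 14, 29), (43, 14, 29), (43, 15, 30), (41, 24, 34), (38, 38, 42), (37, 40, 43), (38, 41, 43), (36, 39, 43), (37, 41, 44), (38, 42, 44), (37, 41, 44), (37, 41, 43), (37, 40, 43), (38, 40, 43)]
180 [(37, 40, 42), (36, 39, 42), (37, 40, 43), (43, 40, 45), (103, 42, 75), (161, 50, 112), (170, 52, 118), (172, 53, 118), (173, 53, 118), (173, 54, 119), (166, 51, 115), (144, 44, 98), (103, 31, 69), (60, 19, 41), (49, 16, 34), (47, 16, 32), (47, 16, 32), (47, 16, 32), (45, 15, 31), (43, 15, 30), (40, 27, 35), (37, 39, 42), (38, 41, 44), (37, 40, 43), (36, 39, 42), (38, 41, 43), (37, 40, 43), (37, 40, 43), (37, 40, 43)]
200 [(38, 41, 43), (36, 40, 43), (37, 40, 43), (36, 39, 42), (38, 40, 43), (37, 41, 43), (49, 39, 47), (122, 44, 86), (165, 50, 115), (170, 52, 118), (171, 53, 118), (172, 53, 118), (172, 52, 118), (160, 49, 110), (130, 39, 88), (85, 26, 58), (53, 
[... 325 characters left out ...]
8, 46, 96), (168, 51, 117), (169, 52, 117), (170, 53, 118), (171, 52, 117), (169, 52, 116), (151, 46, 103), (115, 35, 78), (68, 21, 46), (50, 17, 35), (49, 17, 33), (47, 16, 32), (45, 16, 31), (44, 16, 30), (42, 14, 29), (39, 28, 36), (38, 40, 44), (38, 41, 44), (38, 40, 44)]
240 [(37, 40, 43), (36, 39, 42), (37, 39, 43), (37, 41, 44), (37, 40, 43), (36, 39, 42), (37, 40, 42), (37, 40, 43), (38, 41, 44), (37, 40, 43), (37, 40, 43), (40, 42, 45), (75, 41, 60), (150, 47, 103), (169, 51, 116), (170, 53, 117), (170, 52, 117), (171, 53, 118), (165, 50, 113), (140, 42, 95), (94, 28, 63), (54, 17, 37), (48, 16, 32), (47, 15, 31), (45, 16, 31), (43, 15, 30), (42, 14, 29), (41, 21, 33), (39, 38, 42)]
```

View pics/w2c.png

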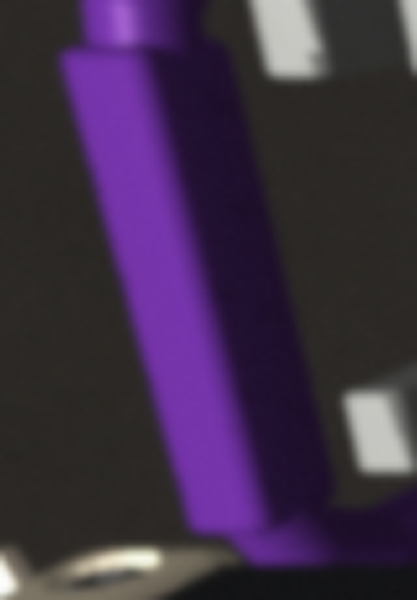

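```bash
python3 - <<'E'
from h import *
a=pickle.load(open("w1.pkl","rb"));b=pickle.load(open("w2.pkl","rb"))
F,e1=tri(a,(310.8,144.7),b,(45.5,158.2)); N,e2=tri(a,(311.2,188.3),b,(68.9,249.6))
print(F,e1,N,e2,np.linalg.norm(F-N), np.degrees(np.arctan2(*(F-N)[1::-1])))
d=(F-N)/np.linalg.norm(F-N); G=N+(F-N)*(43/66); print("grip top",G)
O=G-d*.011-np.array([0,0,.071])
for nm,X in (("hinge",-24),("tip",20),("nose",21.5),("end+",62),("end-",-50)):
    P=O+d*X/1000; print(nm,P,(proj(b,P)-[30,111])*3.75)
E
```

```text
[ 0.51332249 -0.19892444  0.10938994] 0.00023495521670131186 [ 0.45828006 -0.19293893  0.11186517] 0.01407714823645775 0.05542220876886507 -6.206164362245304
grip top [ 0.49414104 -0.19683858  0.11025252]
hinge [ 0.45938088 -0.19305864  0.04081567] [380.39206498 365.85585236]
tip [ 0.50307936 -0.19781057  0.03885057] [346.64777872 187.97707363]
nose [ 0.50456908 -0.19797256  0.03878358] [345.45051974 181.66587284]
end+ [ 0.54479155 -0.2023465   0.0369748 ] [311.86258757   4.6112951 ]
end- [ 0.43355905 -0.19025068  0.04197686] [399.1568444  464.77203687]
```

```bash
python3 - <<'E'
from h import *
from cell import arm
b=pickle.load(open("w2.pkl","rb"));a=pickle.load(open("w1.pkl","rb"))
F=onz(b,(45.5,158.2),.110);N=onz(b,(68.9,249.6),.110);print(F,N,np.linalg.norm(F-N),np.degrees(np.arctan2(*(F-N)[1::-1])))
for v in ((310.8,144.7),(311.1,170)): print(onz(a,v,.110))
s=arm.observe(); delta(s,[.4906,-.1956,.175],-98.25); delta(s,[.4906,-.1956,.108],-98.25)
E
```

```text
[ 0.5134201  -0.19953622  0.11      ] [ 0.45035742 -0.1902627   0.11      ] 0.06374088494042941 -8.365533358993934
[ 0.5132427 -0.198925   0.11     ]
[ 0.48575547 -0.19516009  0.11      ]
tx ty tz [-171.5  -33.3   29.9] twist -0.0001 tool yaw -98.25 tilt [ 1.1e-03 -2.0e-04 -1.0e+00]
tx ty tz [-171.5   33.7   29.9] twist -0.0001 tool yaw -98.25 tilt [ 1.1e-03 -2.0e-04 -1.0e+00]
```

Request:
send_rows(deltas=[{"tx": -10, "ty": -15, "tz": 2, "twist": 0, "hand": 100}, {"tx": -40, "ty": -40, "tz": 7, "twist": 0, "hand": 100}, {"tx": -75, "ty": -50, "tz": 13, "twist": 0, "hand": 100}, {"tx": -110, "ty": -50, "tz": 19, "twist": 0, "hand": 90}, {"tx": -140, "ty": -45, "tz": 25, "twist": 0, "hand": 75}, {"tx": -160, "ty": -38, "tz": 28, "twist": 0, "hand": 60}, {"tx": -170, "ty": -33, "tz": 30, "twist": 0, "hand": 55}, {"tx": -171.5, "ty": -33, "tz": 30, "twist": 0, "hand": 55}, {"tx": -171.5, "ty": -33, "tz": 30, "twist": 0, "hand": 55}])

```text
clock: 3.65
position: [0.4903, -0.196, 0.1744]
ee_rot: [-1.57, -0.0, -1.714]
contact_force: [0.2, 0.5, 0.3]
finger_gap: 0.563
```

```bash
python3 - <<'E'
from h import *
from cell import arm
s=arm.observe(); print(s["clock"],s["position"],s["ee_rot"],s["contact_force"],s["finger_gap"])
delta(s,[.4906,-.1956,.108],-98.25)
c=arm.read_camera("wrist"); cv2.imwrite("pics/w3.png",c["color"])
E
```

```text
3.65 [ 0.49028503 -0.1960457   0.17436555] [-1.57022645e+00 -3.70310540e-04 -1.71435445e+00] [0.24969844 0.49083589 0.29033521] 0.5627317989044022
tx ty tz [-0.5 66.4  0.2] twist 0.0004 tool yaw -98.23 tilt [ 5.e-04 -4.e-04 -1.e+00]
```

View pics/w3.png

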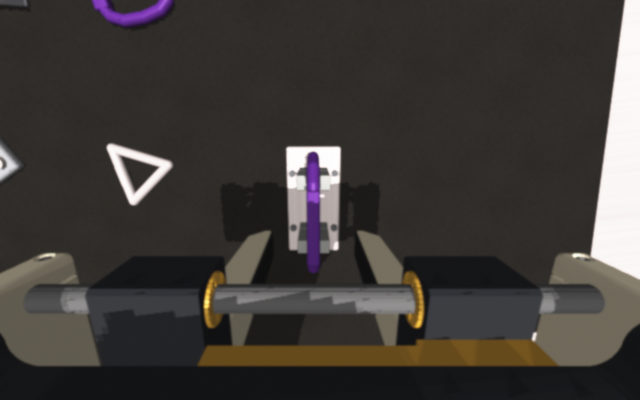

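Request:
send_rows(deltas=[{"tx": 0, "ty": 12, "tz": 0, "twist": 0, "hand": 45}, {"tx": 0, "ty": 32, "tz": 0, "twist": 0, "hand": 38}, {"tx": 0, "ty": 50, "tz": 0, "twist": 0, "hand": 32}, {"tx": 0, "ty": 61, "tz": 0, "twist": 0, "hand": 30}, {"tx": 0, "ty": 66, "tz": 0, "twist": 0, "hand": 30}, {"tx": 0, "ty": 66, "tz": 0, "twist": 0, "hand": 30}, {"tx": 0, "ty": 66, "tz": 0, "twist": 0, "hand": 20}, {"tx": 0, "ty": 66, "tz": 0, "twist": 0, "hand": 5}, {"tx": 0, "ty": 66, "tz": 0, "twist": 0, "hand": 0}, {"tx": 0, "ty": 66, "tz": 0, "twist": 0, "hand": 0}, {"tx": 0, "ty": 66, "tz": 0, "twist": 0, "hand": 0}], grip_force=40)

```text
clock: 4.8
position: [0.4906, -0.1962, 0.1081]
ee_rot: [-1.57, -0.0, -1.715]
contact_force: [-0.8, -0.2, 4.8]
finger_gap: 0.116
```

```bash
python3 - <<'E'
from h import *
from cell import arm
s=arm.observe(); print(s["clock"],s["position"],s["ee_rot"],s["contact_force"],s["finger_gap"]*93)
c=arm.read_camera("wrist"); cv2.imwrite("pics/w4.png",c["color"])
E
```

```text
4.8 [ 0.49055321 -0.1962439   0.10810817] [-1.56982342e+00 -2.33729088e-04 -1.71510538e+00] [-0.83977345 -0.19079188  4.75218116] 10.773846871024235
```

View pics/w4.png

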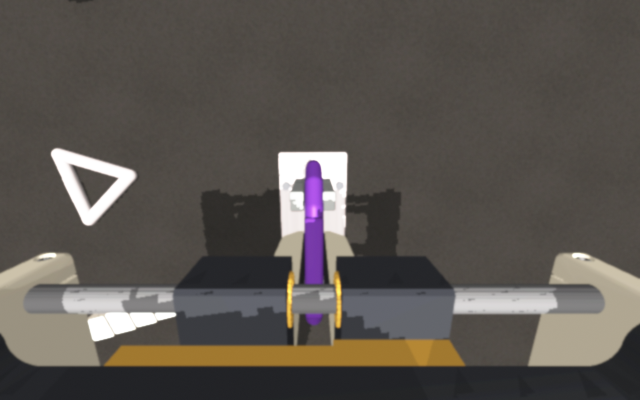

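Request:
send_rows(deltas=[{"tx": 0, "ty": -3, "tz": 0, "twist": 0, "hand": 0}, {"tx": 0, "ty": -10, "tz": 0, "twist": 0, "hand": 0}, {"tx": 0, "ty": -22, "tz": 0, "twist": 0, "hand": 0}, {"tx": 0, "ty": -36, "tz": 0, "twist": 0, "hand": 0}, {"tx": 0, "ty": -52, "tz": 0, "twist": 0, "hand": 0}, {"tx": 0, "ty": -70, "tz": 0, "twist": 0, "hand": 0}, {"tx": 0, "ty": -90, "tz": 0, "twist": 0, "hand": 0}, {"tx": 0, "ty": -110, "tz": 0, "twist": 0, "hand": 0}, {"tx": 0, "ty": -128, "tz": 0, "twist": 0, "hand": 0}, {"tx": 0, "ty": -140, "tz": 0, "twist": 0, "hand": 0}, {"tx": 0, "ty": -142, "tz": 0, "twist": 0, "hand": 0}, {"tx": 0, "ty": -142, "tz": 0, "twist": 0, "hand": 0}])

```text
clock: 6.05
position: [0.4901, -0.196, 0.2498]
ee_rot: [-1.57, -0.0, -1.715]
contact_force: [-0.5, -0.2, -1.8]
finger_gap: 0.111
```

```bash
python3 - <<'E'
from h import *
from cell import arm
s=arm.observe(); print(s["clock"],s["position"],s["ee_rot"],s["contact_force"],s["torque"],s["finger_gap"]*93)
c=arm.read_camera("wrist"); cv2.imwrite("pics/w5.png",c["color"])
c=arm.read_camera("scene"); p=proj(c,[.49,-.196,.2]).astype(int); x,y=p
cv2.imwrite("pics/s5.png",cv2.resize(c["color"][y-50:y+50,x-60:x+60],(720,600),interpolation=cv2.INTER_CUBIC))
E
```

```text
6.05 [ 0.49013527 -0.19600099  0.24980239] [-1.57038832e+00 -3.34189229e-05 -1.71494583e+00] [-0.4897942  -0.18458624 -1.80683658] [ 0.05013906 -0.03331429  0.03482968] 10.369442392605167
```

View pics/w5.png

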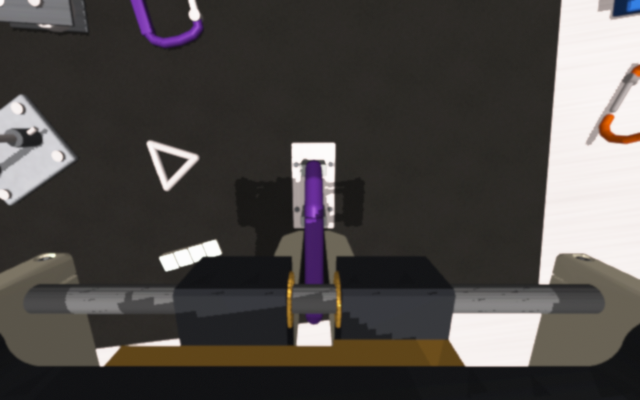

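View pics/s5.png

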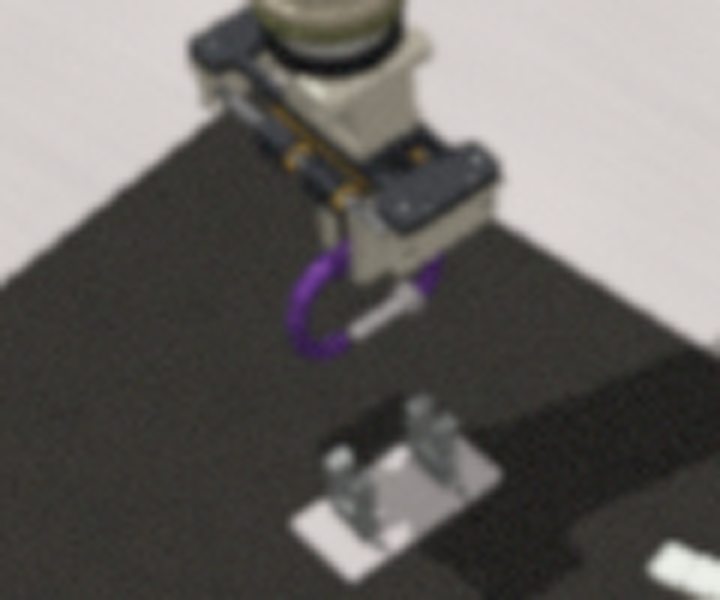

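```bash
python3 - <<'E'
from h import *
from cell import arm
delta(arm.observe(),[.50,.170,.30],-67.04)
E
```

```text
tx ty tz [-363.6  -51.   -42.5] twist -0.5449 tool yaw -98.26 tilt [-1.2e-03  3.0e-04 -1.0e+00]
```

Request:
send_rows(deltas=[{"tx": -10, "ty": -5, "tz": -1, "twist": -0.02, "hand": 0}, {"tx": -35, "ty": -15, "tz": -4, "twist": -0.06, "hand": 0}, {"tx": -65, "ty": -25, "tz": -8, "twist": -0.11, "hand": 0}, {"tx": -100, "ty": -35, "tz": -12, "twist": -0.16, "hand": 0}, {"tx": -135, "ty": -42, "tz": -16, "twist": -0.22, "hand": 0}, {"tx": -170, "ty": -47, "tz": -20, "twist": -0.28, "hand": 0}, {"tx": -205, "ty": -50, "tz": -24, "twist": -0.33, "hand": 0}, {"tx": -240, "ty": -51, "tz": -28, "twist": -0.38, "hand": 0}, {"tx": -275, "ty": -51, "tz": -32, "twist": -0.43, "hand": 0}, {"tx": -310, "ty": -51, "tz": -36, "twist": -0.48, "hand": 0}, {"tx": -337, "ty": -51, "tz": -40, "twist": -0.52, "hand": 0}, {"tx": -354, "ty": -51, "tz": -42, "twist": -0.54, "hand": 0}, {"tx": -362, "ty": -51, "tz": -42.5, "twist": -0.545, "hand": 0}, {"tx": -363.5, "ty": -51, "tz": -42.5, "twist": -0.545, "hand": 0}, {"tx": -363.5, "ty": -51, "tz": -42.5, "twist": -0.545, "hand": 0}, {"tx": -363.5, "ty": -51, "tz": -42.5, "twist": -0.545, "hand": 0}])

```text
clock: 7.75
position: [0.5006, 0.1683, 0.3005]
ee_rot: [-1.571, -0.001, -1.172]
contact_force: [-0.6, 0.2, -1.6]
finger_gap: 0.116
```

```bash
python3 - <<'E'
from h import *
from cell import arm
s=arm.observe(); print(s["clock"],s["position"],s["ee_rot"],s["contact_force"],s["torque"],s["finger_gap"]*93)
c=arm.read_camera("wrist"); cv2.imwrite("pics/w6.png",c["color"]);pickle.dump(c,open("w6.pkl","wb"))
E
```

```text
7.75 [0.50055107 0.1683428  0.30053973] [-1.57121840e+00 -5.38040893e-04 -1.17217637e+00] [-0.56813392  0.22864493 -1.64740939] [-0.02637394  0.00701949  0.04290529] 10.790622341636462
```

View pics/w6.png

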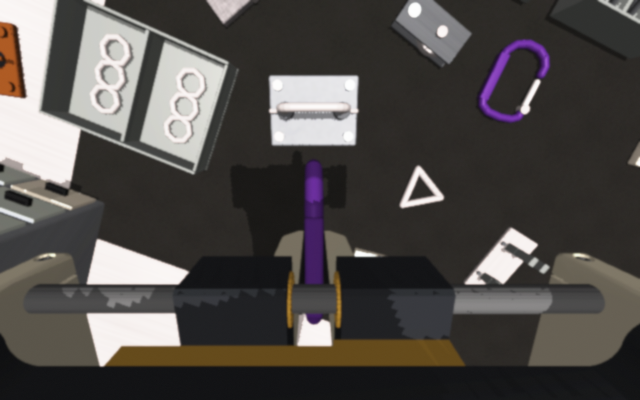

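```bash
python3 - <<'E'
from h import *
c=pickle.load(open("w6.pkl","rb")); im=c["color"]
cv2.imwrite("pics/w6c.png",cv2.resize(im[65:155,258:368],(733,600),interpolation=cv2.INTER_CUBIC))
hsv=cv2.cvtColor(im,cv2.COLOR_BGR2HSV)
m=((hsv[...,1]<60)&(hsv[...,2]>130)).astype(np.uint8)*255
k=np.zeros_like(m);k[65:155,258:368]=m[65:155,258:368]
q=max(cv2.findContours(k,cv2.RETR_EXTERNAL,cv2.CHAIN_APPROX_NONE)[0],key=cv2.contourArea)[:,0]
P=np.array([onz(c,p,.010)[:2] for p in q])*1000
print(cv2.minAreaRect(P.astype(np.float32)), cv2.minAreaRect(q.astype(np.float32)))
E
```

```text
((588.4833984375, 206.28448486328125), (98.52813720703125, 133.9905242919922), 22.824909210205078) ((313.4999694824219, 109.49998474121094), (88.99998474121094, 68.99998474121094), -0.0)
```

View pics/w6c.png

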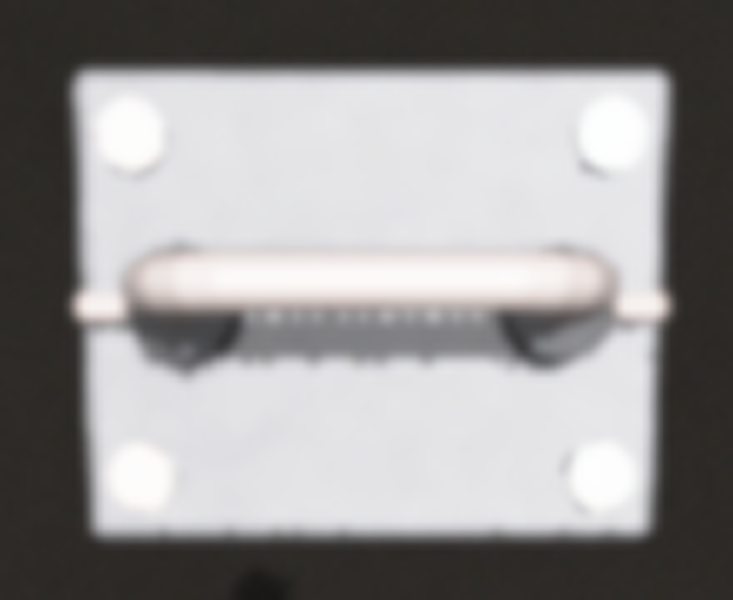

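```bash
python3 - <<'E'
from h import *
from cell import arm
c=pickle.load(open("w6.pkl","rb"))
f=lambda u,v:(258+u/6.664,65+v/6.667)
cor=[onz(c,f(*p),.010)[:2] for p in ((72,68),(672,68),(652,538),(92,538))]
cor=np.array(cor);print(cor, cor.mean(0)); 
e=(cor[0]+cor[1]-cor[2]-cor[3])/2; g=(cor[0]+cor[3]-cor[1]-cor[2])/2
print("x",np.linalg.norm(e),np.degrees(np.arctan2(e[1],e[0])),"y",np.linalg.norm(g),np.degrees(np.arctan2(g[1],g[0])))
for p in ((372,280),(150,278),(590,280)):
    print([onz(c,f(*p),z)[:2].round(4).tolist() for z in (.10,.11,.12)])
L=onz(c,f(150,280),.11);Rr=onz(c,f(590,281),.11);d=L-Rr;print(np.degrees(np.arctan2(d[1],d[0])))
t=pickle.load(open("top0.pkl","rb"));print(proj(t,[.588,.2065,.11]))
s=arm.observe()
delta(s,[.588,.2065,.25],-67.1)
E
```

```text
[[0.60839591 0.28528223]
 [0.65927907 0.16436344]
 [0.56623131 0.1254996 ]
 [0.51556785 0.24587607]] [0.58736853 0.20525533]
x 0.10084147559186886 22.83535604450679 y 0.13089606315993688 112.8232889769611
[[0.5881, 0.2056], [0.5875, 0.2054], [0.5869, 0.2051]]
[[0.573, 0.2423], [0.5729, 0.241], [0.5727, 0.2397]]
[[0.6032, 0.1697], [0.6022, 0.1705], [0.6012, 0.1713]]
112.69979435848516
[279.57451596 200.29982492]
tx ty tz [-1.1 50.6 95.4] twist -0.0009 tool yaw -67.15 tilt [-1.e-04 -5.e-04 -1.e+00]
```

```bash
python3 - <<'E'
from h import *
from cell import arm
s=arm.observe()
delta(s,[.5875,.2055,.25],-67.2);delta(s,[.5875,.2055,.205],-67.2)
E
```

```text
tx ty tz [-0.4 50.6 94.5] twist 0.0008 tool yaw -67.15 tilt [-1.e-04 -5.e-04 -1.e+00]
tx ty tz [-0.4 95.6 94.6] twist 0.0008 tool yaw -67.15 tilt [-1.e-04 -5.e-04 -1.e+00]
```

Request:
send_rows(deltas=[{"tx": 0, "ty": 0, "tz": 10, "twist": 0, "hand": 0}, {"tx": 0, "ty": 5, "tz": 30, "twist": 0, "hand": 0}, {"tx": 0, "ty": 15, "tz": 52, "twist": 0, "hand": 0}, {"tx": 0, "ty": 30, "tz": 72, "twist": 0, "hand": 0}, {"tx": 0, "ty": 45, "tz": 86, "twist": 0, "hand": 0}, {"tx": 0, "ty": 60, "tz": 93, "twist": 0, "hand": 0}, {"tx": 0, "ty": 75, "tz": 94.5, "twist": 0, "hand": 0}, {"tx": 0, "ty": 88, "tz": 94.5, "twist": 0, "hand": 0}, {"tx": 0, "ty": 94, "tz": 94.5, "twist": 0, "hand": 0}, {"tx": 0, "ty": 95.5, "tz": 94.5, "twist": 0, "hand": 0}, {"tx": 0, "ty": 95.5, "tz": 94.5, "twist": 0, "hand": 0}, {"tx": 0, "ty": 95.5, "tz": 94.5, "twist": 0, "hand": 0}])

```text
clock: 9.0
position: [0.5876, 0.2067, 0.2059]
ee_rot: [-1.57, -0.0, -1.17]
contact_force: [-0.1, -0.6, -0.9]
finger_gap: 0.112
```

```bash
python3 - <<'E'
from h import *
from cell import arm
s=arm.observe(); print(s["clock"],s["position"],s["ee_rot"],s["contact_force"],s["torque"],s["finger_gap"]*93)
delta(s,[.5875,.2055,.205],-67.2)
for i in range(6): 
    c=arm.read_camera("scene"); print(arm.observe()["contact_force"].round(2))
im=c["color"]
p=proj(c,[.5875,.2055,.13]).astype(int);x,y=p;print(p)
cv2.imwrite("pics/s6.png",cv2.resize(im[y-40:y+40,x-50:x+50],(750,600),interpolation=cv2.INTER_CUBIC))
c=arm.read_camera("wrist");cv2.imwrite("pics/w7.png",c["color"])
E
```

```text
9.0 [0.58763253 0.20669634 0.20585501] [-1.56970216e+00 -8.22764886e-05 -1.17002599e+00] [-0.13045445 -0.56701383 -0.92603896] [ 0.02302775  0.00387554 -0.00156079] 10.44223930145616
tx ty tz [ 1.   0.9 -0.6] twist 0.0028 tool yaw -67.04 tilt [ 1.e-03  4.e-04 -1.e+00]
[ 1.12  0.48 -2.41]
[-0.18  0.09 -1.97]
[-1.01 -0.67 -1.61]
[ 0.73 -0.47 -2.08]
[-0.48  0.31 -1.93]
[-0.76 -0.44 -1.19]
[350 220]
```

View pics/s6.png

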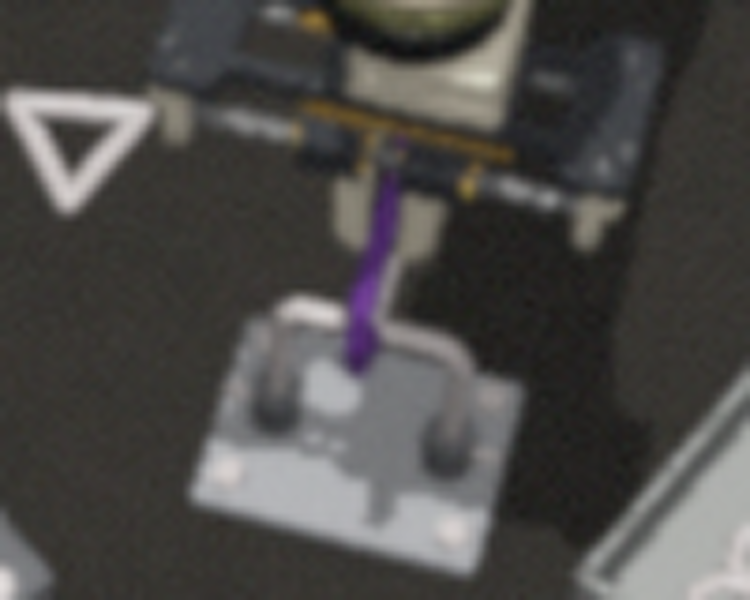

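View pics/w7.png

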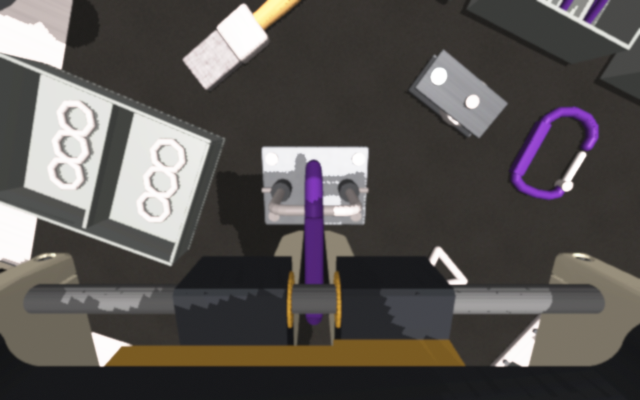

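Request:
send_rows(deltas=[{"tx": 0.5, "ty": 3, "tz": 0, "twist": 0, "hand": 0}, {"tx": 0.5, "ty": 6, "tz": 0, "twist": 0, "hand": 0}, {"tx": 0.5, "ty": 8, "tz": 0, "twist": 0, "hand": 0}, {"tx": 0.5, "ty": 8, "tz": 0, "twist": 0, "hand": 0}])

```text
clock: 9.75
position: [0.5874, 0.2061, 0.1965]
ee_rot: [-1.572, 0.0, -1.17]
contact_force: [0.6, 0.0, -1.6]
finger_gap: 0.114
```

Request:
send_rows(deltas=[{"tx": 0, "ty": 2, "tz": 0, "twist": 0, "hand": 0}, {"tx": 0, "ty": 2, "tz": 0, "twist": 0, "hand": 0}])

```text
clock: 9.95
position: [0.5875, 0.2062, 0.1948]
ee_rot: [-1.571, 0.0, -1.17]
contact_force: [-0.6, -0.2, -1.6]
finger_gap: 0.115
```

Request:
send_rows(deltas=[{"tx": 0, "ty": 2, "tz": 0, "twist": 0, "hand": 0}, {"tx": 0, "ty": 2, "tz": 0, "twist": 0, "hand": 0}])

```text
clock: 10.15
position: [0.5875, 0.2062, 0.1929]
ee_rot: [-1.571, 0.0, -1.17]
contact_force: [0.1, -0.1, -1.5]
finger_gap: 0.111
```

Request:
send_rows(deltas=[{"tx": 0, "ty": 2, "tz": 0, "twist": 0, "hand": 0}, {"tx": 0, "ty": 2, "tz": 0, "twist": 0, "hand": 0}])

```text
clock: 10.35
position: [0.5875, 0.2062, 0.1908]
ee_rot: [-1.571, 0.0, -1.17]
contact_force: [-0.3, 0.7, -1.9]
finger_gap: 0.113
```

Request:
send_rows(deltas=[{"tx": 0, "ty": 2, "tz": 0, "twist": 0, "hand": 0}, {"tx": 0, "ty": 2, "tz": 0, "twist": 0, "hand": 0}])

```text
clock: 10.55
position: [0.5878, 0.2063, 0.1893]
ee_rot: [-1.57, 0.0, -1.17]
contact_force: [-0.6, -0.7, 2.7]
finger_gap: 0.115
```

Request:
send_rows(deltas=[{"tx": 0, "ty": 2, "tz": 0, "twist": 0, "hand": 0}, {"tx": 0, "ty": 5, "tz": 0, "twist": 0, "hand": 0}, {"tx": 0, "ty": 7, "tz": 0, "twist": 0, "hand": 0}, {"tx": 0, "ty": 7, "tz": 0, "twist": 0, "hand": 0}])

```text
clock: 10.95
position: [0.5877, 0.2063, 0.1819]
ee_rot: [-1.571, 0.0, -1.17]
contact_force: [-0.2, 0.0, 3.6]
finger_gap: 0.114
```

Request:
send_rows(deltas=[{"tx": 0, "ty": 3, "tz": 0, "twist": 0, "hand": 0}, {"tx": 0, "ty": 7, "tz": 0, "twist": 0, "hand": 0}, {"tx": 0, "ty": 10, "tz": 0, "twist": 0, "hand": 0}])

```text
clock: 11.25
position: [0.5884, 0.2066, 0.1722]
ee_rot: [-1.569, 0.0, -1.17]
contact_force: [1.5, 0.0, 5.1]
finger_gap: 0.115
```

Request:
send_rows(deltas=[{"tx": 0, "ty": 3, "tz": 0, "twist": 0, "hand": 0}, {"tx": 0, "ty": 7, "tz": 0, "twist": 0, "hand": 0}, {"tx": 0, "ty": 11, "tz": 0, "twist": 0, "hand": 0}, {"tx": 0, "ty": 15, "tz": 0, "twist": 0, "hand": 0}, {"tx": 0, "ty": 19, "tz": 0, "twist": 0, "hand": 0}, {"tx": 0, "ty": 20, "tz": 0, "twist": 0, "hand": 0}])

```text
clock: 11.85
position: [0.5859, 0.2053, 0.1508]
ee_rot: [-1.575, -0.0, -1.17]
contact_force: [-5.2, -2.7, 0.6]
finger_gap: 0.118
```

Request:
send_rows(deltas=[{"tx": 0, "ty": 2, "tz": 0, "twist": 0, "hand": 0}, {"tx": 0, "ty": 4, "tz": 0, "twist": 0, "hand": 0}, {"tx": 0, "ty": 4, "tz": 0, "twist": 0, "hand": 0}])

```text
clock: 12.15
position: [0.5879, 0.2063, 0.1476]
ee_rot: [-1.57, 0.0, -1.17]
contact_force: [-0.3, 0.2, -1.9]
finger_gap: 0.113
```

Request:
send_rows(deltas=[{"tx": 0, "ty": 2, "tz": 0, "twist": 0, "hand": 0}, {"tx": 0, "ty": 2, "tz": 0, "twist": 0, "hand": 0}])

```text
clock: 12.35
position: [0.5879, 0.2063, 0.1459]
ee_rot: [-1.57, 0.0, -1.17]
contact_force: [0.5, 0.1, -2.6]
finger_gap: 0.107
```

Request:
send_rows(deltas=[{"tx": 0, "ty": 2, "tz": 0, "twist": 0, "hand": 0}, {"tx": 0, "ty": 2, "tz": 0, "twist": 0, "hand": 0}])

```text
clock: 12.55
position: [0.5876, 0.2062, 0.1439]
ee_rot: [-1.571, 0.0, -1.17]
contact_force: [-0.5, -0.3, -1.0]
finger_gap: 0.112
```

```bash
python3 - <<'E'
from h import *
from cell import arm
c=arm.read_camera("scene");im=c["color"]
p=proj(c,[.5875,.2055,.11]).astype(int);x,y=p
cv2.imwrite("pics/s7.png",cv2.resize(im[y-30:y+30,x-35:x+35],(700,600),interpolation=cv2.INTER_CUBIC))
s=arm.observe();print(s["clock"],s["contact_force"],s["position"])
E
```

```text
12.6 [-0.47279286  0.79766037 -1.81775488] [0.58763594 0.20615608 0.14400761]
```

View pics/s7.png

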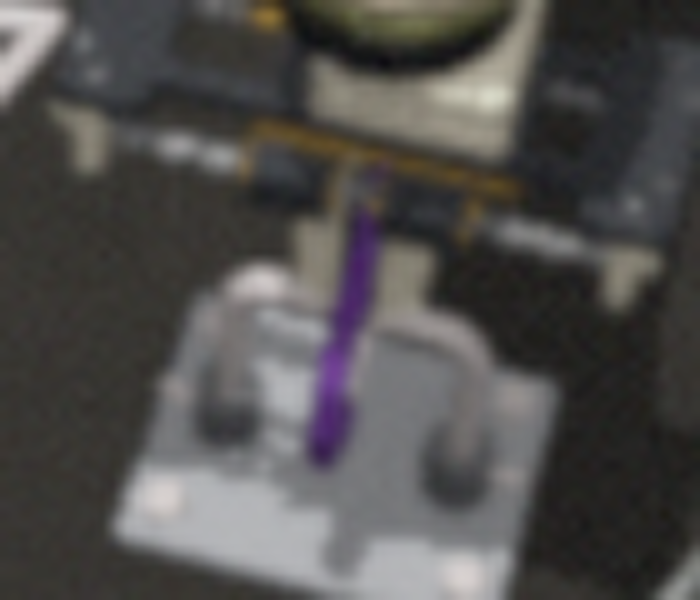

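Request:
send_rows(deltas=[{"tx": 0, "ty": -3, "tz": 0, "twist": 0, "hand": 0}, {"tx": 0, "ty": -8, "tz": 0, "twist": 0, "hand": 0}, {"tx": 0, "ty": -14, "tz": 0, "twist": 0, "hand": 0}, {"tx": 0, "ty": -19, "tz": 0, "twist": 0, "hand": 0}, {"tx": 0, "ty": -23, "tz": 0, "twist": 0, "hand": 0}, {"tx": 0, "ty": -25, "tz": 0, "twist": 0, "hand": 0}, {"tx": 0, "ty": -25, "tz": 0, "twist": 0, "hand": 0}], grip_force=60)

```text
clock: 13.3
position: [0.5878, 0.2062, 0.1695]
ee_rot: [-1.57, -0.0, -1.17]
contact_force: [-0.4, 0.5, -1.8]
finger_gap: 0.109
```

Request:
send_rows(deltas=[{"tx": 0, "ty": -1, "tz": 0, "twist": 0, "hand": 0}, {"tx": 0, "ty": -1, "tz": 0, "twist": 0, "hand": 0}])

```text
clock: 13.5
position: [0.5875, 0.2062, 0.17]
ee_rot: [-1.571, 0.0, -1.17]
contact_force: [-0.5, 0.1, -1.2]
finger_gap: 0.115
```

Request:
send_rows(deltas=[{"tx": 0, "ty": -1, "tz": 0, "twist": 0, "hand": 0}, {"tx": 0, "ty": -1, "tz": 0, "twist": 0, "hand": 0}])

```text
clock: 13.7
position: [0.5876, 0.2062, 0.1711]
ee_rot: [-1.571, 0.0, -1.17]
contact_force: [1.0, -0.4, -1.9]
finger_gap: 0.11
```

Request:
send_rows(deltas=[{"tx": 0, "ty": -0.5, "tz": 0, "twist": 0, "hand": 0}, {"tx": 0, "ty": -0.5, "tz": 0, "twist": 0, "hand": 0}])

```text
clock: 13.9
position: [0.5876, 0.2062, 0.1716]
ee_rot: [-1.571, 0.0, -1.17]
contact_force: [-0.4, 0.5, -1.8]
finger_gap: 0.117
```

Request:
send_rows(deltas=[{"tx": 0, "ty": -0.5, "tz": 0, "twist": 0, "hand": 0}, {"tx": 0, "ty": -0.5, "tz": 0, "twist": 0, "hand": 0}])

```text
clock: 14.1
position: [0.5876, 0.2062, 0.1721]
ee_rot: [-1.571, -0.0, -1.17]
contact_force: [-0.5, -0.8, -2.0]
finger_gap: 0.109
```

Request:
send_rows(deltas=[{"tx": 0, "ty": -0.5, "tz": 0, "twist": 0, "hand": 0}, {"tx": 0, "ty": -0.5, "tz": 0, "twist": 0, "hand": 0}])

```text
clock: 14.3
position: [0.5875, 0.2061, 0.1724]
ee_rot: [-1.571, 0.0, -1.17]
contact_force: [0.2, 0.5, -4.1]
finger_gap: 0.111
```

Request:
send_rows(deltas=[{"tx": 0, "ty": -0.3, "tz": 0, "twist": 0, "hand": 0}, {"tx": 0, "ty": -0.3, "tz": 0, "twist": 0, "hand": 0}])

```text
clock: 14.5
position: [0.5874, 0.2061, 0.1725]
ee_rot: [-1.571, 0.0, -1.17]
contact_force: [1.4, 0.1, -6.8]
finger_gap: 0.109
```

Request:
send_rows(deltas=[{"tx": 0, "ty": -0.3, "tz": 0, "twist": 0, "hand": 0}, {"tx": 0, "ty": -0.6, "tz": 0, "twist": 0, "hand": 0}, {"tx": 0, "ty": -0.6, "tz": 0, "twist": 0, "hand": 0}])

```text
clock: 14.8
position: [0.5873, 0.2061, 0.1729]
ee_rot: [-1.572, 0.0, -1.17]
contact_force: [0.9, 1.2, -12.8]
finger_gap: 0.111
```

Request:
send_rows(deltas=[{"tx": 0, "ty": -0.3, "tz": 0, "twist": 0, "hand": 0}, {"tx": 0, "ty": -0.4, "tz": 0, "twist": 0, "hand": 0}, {"tx": 0, "ty": -0.4, "tz": 0, "twist": 0, "hand": 0}])

```text
clock: 15.1
position: [0.5872, 0.206, 0.1732]
ee_rot: [-1.572, 0.0, -1.17]
contact_force: [2.2, 1.3, -19.4]
finger_gap: 0.113
```

Request:
send_rows(deltas=[{"tx": 0, "ty": 0.1, "tz": 0, "twist": 0, "hand": 0}, {"tx": 0, "ty": 0.1, "tz": 0, "twist": 0, "hand": 0}, {"tx": 0, "ty": 0.1, "tz": 0, "twist": 0, "hand": 0}, {"tx": 0, "ty": 0.1, "tz": 0, "twist": 0, "hand": 0}])

```text
clock: 15.5
position: [0.5873, 0.206, 0.1734]
ee_rot: [-1.572, -0.0, -1.17]
contact_force: [1.8, 1.0, -23.8]
finger_gap: 0.117
```

Request:
send_rows(deltas=[{"tx": 0, "ty": 0, "tz": 0, "twist": 0, "hand": 0}, {"tx": 0, "ty": 0, "tz": 0, "twist": 0, "hand": 0}, {"tx": 0, "ty": 0, "tz": 0, "twist": 0, "hand": 0}, {"tx": 0, "ty": 0, "tz": 0, "twist": 0, "hand": 0}, {"tx": 0, "ty": 0, "tz": 0, "twist": 0, "hand": 0}, {"tx": 0, "ty": 0, "tz": 0, "twist": 0, "hand": 0}])

```text
clock: 16.1
position: [0.5873, 0.206, 0.1735]
ee_rot: [-1.572, 0.0, -1.17]
contact_force: [1.1, 1.5, -25.5]
finger_gap: 0.113
```

Request:
send_rows(deltas=[{"tx": 0, "ty": 0, "tz": 0, "twist": 0, "hand": 0}, {"tx": 0, "ty": 0, "tz": 0, "twist": 0, "hand": 0}])

```text
clock: 16.3
position: [0.5873, 0.206, 0.1735]
ee_rot: [-1.572, -0.0, -1.17]
contact_force: [1.3, 1.4, -26.1]
finger_gap: 0.111
```

```bash
python3 - <<'E'
from h import *
from cell import arm
c=arm.read_camera("scene");im=c["color"]
p=proj(c,[.5875,.2055,.12]).astype(int);x,y=p
cv2.imwrite("pics/s8.png",cv2.resize(im[y-30:y+30,x-35:x+35],(700,600),interpolation=cv2.INTER_CUBIC))
s=arm.observe();print(s["clock"],s["contact_force"],s["position"])
E
```

```text
16.35 [  0.96182861   0.25690534 -25.72697545] [0.58727319 0.2060199  0.17345618]
```

View pics/s8.png

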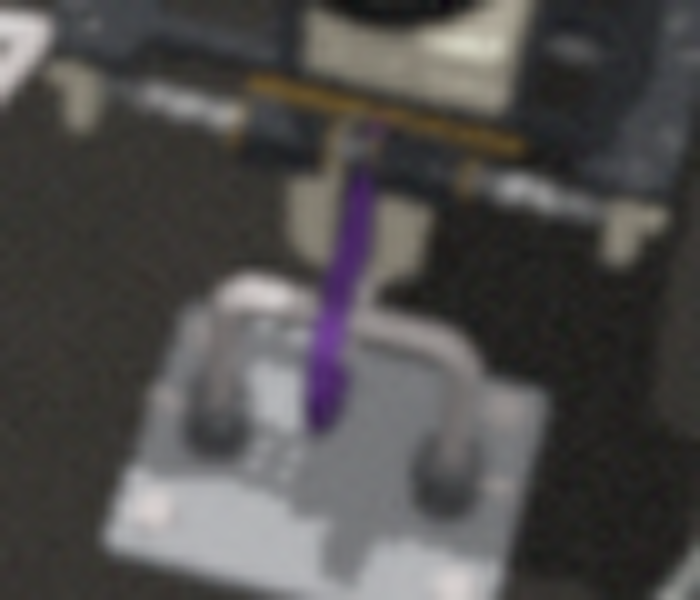

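The load crept up to about 24 N while I held. I'm easing it back to about 15 N for a proper hold.

Request:
send_rows(deltas=[{"tx": 0, "ty": 0.5, "tz": 0, "twist": 0, "hand": 0}, {"tx": 0, "ty": 0.5, "tz": 0, "twist": 0, "hand": 0}, {"tx": 0, "ty": 0.5, "tz": 0, "twist": 0, "hand": 0}, {"tx": 0, "ty": 0.5, "tz": 0, "twist": 0, "hand": 0}])

```text
clock: 16.75
position: [0.5874, 0.2061, 0.1733]
ee_rot: [-1.571, -0.0, -1.17]
contact_force: [0.4, 0.9, -21.7]
finger_gap: 0.109
```

Request:
send_rows(deltas=[{"tx": 0, "ty": 0.4, "tz": 0, "twist": 0, "hand": 0}, {"tx": 0, "ty": 0.4, "tz": 0, "twist": 0, "hand": 0}, {"tx": 0, "ty": 0.4, "tz": 0, "twist": 0, "hand": 0}, {"tx": 0, "ty": 0.4, "tz": 0, "twist": 0, "hand": 0}])

```text
clock: 17.15
position: [0.5877, 0.2062, 0.1731]
ee_rot: [-1.571, -0.0, -1.17]
contact_force: [-1.0, -0.1, -17.1]
finger_gap: 0.107
```

Request:
send_rows(deltas=[{"tx": 0, "ty": 0, "tz": 0, "twist": 0, "hand": 0}, {"tx": 0, "ty": 0, "tz": 0, "twist": 0, "hand": 0}, {"tx": 0, "ty": 0, "tz": 0, "twist": 0, "hand": 0}, {"tx": 0, "ty": 0, "tz": 0, "twist": 0, "hand": 0}])

```text
clock: 17.55
position: [0.5877, 0.2062, 0.173]
ee_rot: [-1.571, -0.0, -1.17]
contact_force: [-1.1, -1.5, -15.2]
finger_gap: 0.112
```

Request:
send_rows(deltas=[{"tx": 0, "ty": 0, "tz": 0, "twist": 0, "hand": 0}, {"tx": 0, "ty": 0, "tz": 0, "twist": 0, "hand": 0}, {"tx": 0, "ty": 0, "tz": 0, "twist": 0, "hand": 0}, {"tx": 0, "ty": 0, "tz": 0, "twist": 0, "hand": 0}])

```text
clock: 17.95
position: [0.5877, 0.2062, 0.173]
ee_rot: [-1.571, 0.0, -1.17]
contact_force: [-1.0, -0.5, -13.6]
finger_gap: 0.113
```

Request:
send_rows(deltas=[{"tx": 0, "ty": 3, "tz": 0, "twist": 0, "hand": 0}, {"tx": 0, "ty": 8, "tz": 0, "twist": 0, "hand": 0}, {"tx": 0, "ty": 14, "tz": 0, "twist": 0, "hand": 0}, {"tx": 0, "ty": 20, "tz": 0, "twist": 0, "hand": 0}, {"tx": 0, "ty": 23, "tz": 0, "twist": 0, "hand": 0}, {"tx": 0, "ty": 24, "tz": 2, "twist": 0, "hand": 0}, {"tx": 0, "ty": 24, "tz": 6, "twist": 0, "hand": 0}, {"tx": 0, "ty": 24, "tz": 11, "twist": 0, "hand": 0}, {"tx": 0, "ty": 24, "tz": 14, "twist": 0, "hand": 0}, {"tx": 0, "ty": 24, "tz": 15, "twist": 0, "hand": 0}, {"tx": 0, "ty": 24, "tz": 15, "twist": 0, "hand": 0}, {"tx": 0, "ty": 24, "tz": 15, "twist": 0, "hand": 0}])

```text
clock: 19.15
position: [0.6013, 0.2119, 0.1489]
ee_rot: [-1.571, -0.0, -1.17]
contact_force: [0.5, -0.7, -2.4]
finger_gap: 0.115
```

```bash
python3 - <<'E'
from h import *
from cell import arm
s=arm.observe();print(s["clock"],s["contact_force"],s["position"])
d=np.array([np.cos(np.radians(22.8)),np.sin(np.radians(22.8))]);print("along eye x past bar mm",(s["position"][:2]-[.5875,.2054])@d*1000)
E
```

```text
19.15 [ 0.45982623 -0.7489422  -2.37629886] [0.60133651 0.21193546 0.14888403]
along eye x past bar mm 15.287963274360086
```

Request:
send_rows(deltas=[{"tx": 0, "ty": 3, "tz": 0, "twist": 0, "hand": 0}, {"tx": 0, "ty": 7, "tz": 0, "twist": 0, "hand": 0}, {"tx": 0, "ty": 10, "tz": 0, "twist": 0, "hand": 0}, {"tx": 0, "ty": 12, "tz": 0, "twist": 0, "hand": 0}, {"tx": 0, "ty": 12, "tz": 0, "twist": 0, "hand": 0}])

```text
clock: 19.65
position: [0.6012, 0.2119, 0.1364]
ee_rot: [-1.572, 0.0, -1.17]
contact_force: [0.1, 0.3, -1.1]
finger_gap: 0.11
```

Request:
send_rows(deltas=[{"tx": 0, "ty": 1, "tz": 0, "twist": 0, "hand": 0}, {"tx": 0, "ty": 2, "tz": 0, "twist": 0, "hand": 0}, {"tx": 0, "ty": 2, "tz": 0, "twist": 0, "hand": 0}])

```text
clock: 19.95
position: [0.6014, 0.212, 0.1348]
ee_rot: [-1.571, 0.0, -1.17]
contact_force: [-0.2, 0.2, -2.2]
finger_gap: 0.113
```

Request:
send_rows(deltas=[{"tx": 0, "ty": 1, "tz": 0, "twist": 0, "hand": 0}, {"tx": 0, "ty": 2, "tz": 0, "twist": 0, "hand": 0}, {"tx": 0, "ty": 2, "tz": 0, "twist": 0, "hand": 0}])

```text
clock: 20.25
position: [0.6013, 0.212, 0.1328]
ee_rot: [-1.571, 0.0, -1.17]
contact_force: [-0.0, 0.0, -2.2]
finger_gap: 0.114
```

Below the tip-contact height with no load, so the fingers are passing beside the bar.

Request:
send_rows(deltas=[{"tx": 0, "ty": 1, "tz": 0, "twist": 0, "hand": 0}, {"tx": 0, "ty": 2, "tz": 0, "twist": 0, "hand": 0}, {"tx": 0, "ty": 2, "tz": 0, "twist": 0, "hand": 0}])

```text
clock: 20.55
position: [0.6013, 0.212, 0.1307]
ee_rot: [-1.571, -0.0, -1.17]
contact_force: [-0.8, -0.9, -1.5]
finger_gap: 0.114
```

Request:
send_rows(deltas=[{"tx": 0, "ty": 0.7, "tz": 0, "twist": 0, "hand": 0}, {"tx": 0, "ty": 0.7, "tz": 0, "twist": 0, "hand": 0}])

```text
clock: 20.75
position: [0.6014, 0.212, 0.1301]
ee_rot: [-1.571, -0.0, -1.17]
contact_force: [0.5, 0.9, -1.4]
finger_gap: 0.111
```

Request:
send_rows(deltas=[{"tx": 0, "ty": 0.5, "tz": 0, "twist": 0, "hand": 0}, {"tx": 0, "ty": 0.5, "tz": 0, "twist": 0, "hand": 0}])

```text
clock: 20.95
position: [0.6014, 0.212, 0.1296]
ee_rot: [-1.571, 0.0, -1.17]
contact_force: [0.4, 0.2, -2.2]
finger_gap: 0.113
```

Request:
send_rows(deltas=[{"tx": 0, "ty": 0.4, "tz": 0, "twist": 0, "hand": 0}, {"tx": 0, "ty": 0.4, "tz": 0, "twist": 0, "hand": 0}, {"tx": 0, "ty": 0.4, "tz": 0, "twist": 0, "hand": 0}], grip_force=10)

```text
clock: 21.25
position: [0.6014, 0.212, 0.1293]
ee_rot: [-1.571, 0.0, -1.17]
contact_force: [0.5, -0.1, -1.9]
finger_gap: 0.117
```

Request:
send_rows(deltas=[{"tx": 0, "ty": 0, "tz": 0, "twist": 0, "hand": 12.5}, {"tx": 0, "ty": 0, "tz": 0, "twist": 0, "hand": 14}, {"tx": 0, "ty": 0, "tz": 0, "twist": 0, "hand": 16}, {"tx": 0, "ty": 0, "tz": 0, "twist": 0, "hand": 18}, {"tx": 0, "ty": 0, "tz": 0, "twist": 0, "hand": 21}, {"tx": 0, "ty": 0, "tz": 0, "twist": 0, "hand": 25}, {"tx": 0, "ty": 0, "tz": 0, "twist": 0, "hand": 30}, {"tx": 0, "ty": 0, "tz": 0, "twist": 0, "hand": 35}, {"tx": 0, "ty": 0, "tz": 0, "twist": 0, "hand": 35}])

```text
clock: 22.15
position: [0.6014, 0.212, 0.1293]
ee_rot: [-1.571, 0.0, -1.17]
contact_force: [-0.8, 0.5, 0.2]
finger_gap: 0.35
```

```bash
python3 - <<'E'
from h import *
from cell import arm
s=arm.observe();print(s["clock"],s["contact_force"],s["position"])
c=arm.read_camera("wrist");cv2.imwrite("pics/w9.png",c["color"])
c=arm.read_camera("scene");im=c["color"]
p=proj(c,[.5875,.2055,.1]).astype(int);x,y=p
cv2.imwrite("pics/s9.png",cv2.resize(im[y-30:y+30,x-35:x+35],(700,600),interpolation=cv2.INTER_CUBIC))
E
```

```text
22.15 [-0.82064165  0.54221998  0.17276908] [0.60141284 0.2120442  0.12927418]
```

View pics/w9.png

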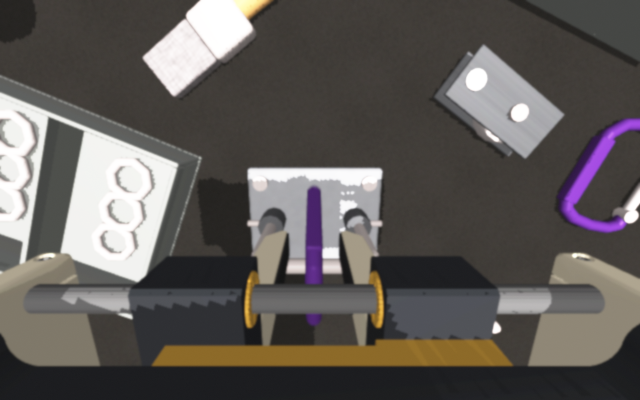

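View pics/s9.png

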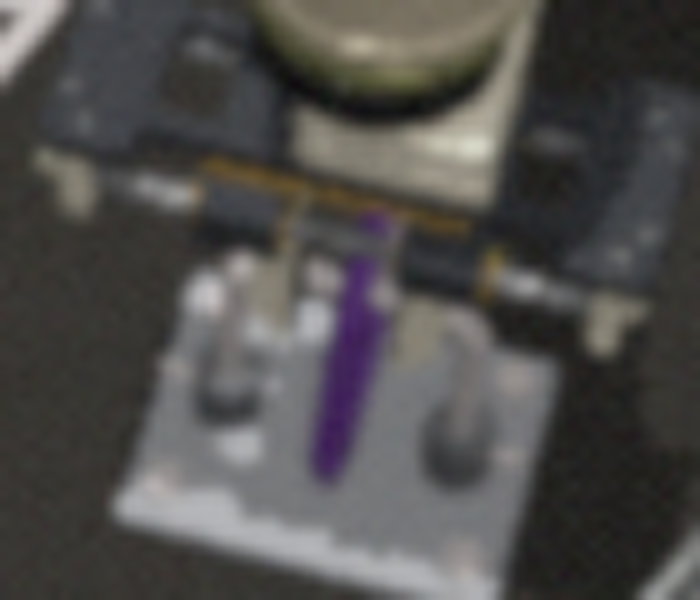

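It's free between the open fingers, so I'm retreating straight up.

Request:
send_rows(deltas=[{"tx": 0, "ty": -4, "tz": 0, "twist": 0, "hand": 35}, {"tx": 0, "ty": -15, "tz": 0, "twist": 0, "hand": 35}, {"tx": 0, "ty": -30, "tz": 0, "twist": 0, "hand": 35}, {"tx": 0, "ty": -50, "tz": 0, "twist": 0, "hand": 35}, {"tx": 0, "ty": -75, "tz": 0, "twist": 0, "hand": 35}, {"tx": 0, "ty": -105, "tz": -5, "twist": 0, "hand": 35}, {"tx": 0, "ty": -135, "tz": -20, "twist": 0, "hand": 35}, {"tx": 0, "ty": -155, "tz": -45, "twist": 0, "hand": 35}, {"tx": 0, "ty": -165, "tz": -70, "twist": 0, "hand": 35}, {"tx": 0, "ty": -170, "tz": -85, "twist": 0, "hand": 35}, {"tx": 0, "ty": -170, "tz": -90, "twist": 0, "hand": 35}, {"tx": 0, "ty": -170, "tz": -90, "twist": 0, "hand": 35}, {"tx": 0, "ty": -170, "tz": -90, "twist": 0, "hand": 35}])

```text
clock: 23.55
position: [0.5192, 0.1772, 0.2989]
ee_rot: [-1.571, 0.0, -1.17]
contact_force: [0.1, -0.3, -0.0]
finger_gap: 0.35
```

```bash
python3 - <<'E'
from h import *
from cell import arm
s=arm.observe();print(s["clock"],s["contact_force"],s["position"])
c=arm.read_camera("wrist");w=c["color"];cv2.imwrite("pics/w10.png",w)
p=proj(c,[.5875,.2055,.1]).astype(int);print(p)
A=cv2.resize(w[max(p[1]-50,0):p[1]+50,p[0]-50:p[0]+50],(390,390),interpolation=cv2.INTER_CUBIC)
c=arm.read_camera("scene");im=c["color"]
x,y=proj(c,[.5875,.2055,.09]).astype(int)
B=cv2.resize(im[y-30:y+30,x-30:x+30],(390,390),interpolation=cv2.INTER_CUBIC)
for i in range(10): d=arm.read_camera("scene")["color"]
print("motion",np.abs(d.astype(int)-im)[y-30:y+30,x-30:x+30].mean(), np.abs(d.astype(int)-im)[y-30:y+30,x-30:x+30].max())
cv2.imwrite("pics/f.png",np.hstack([A,B]))
cv2.imwrite("pics/sfull.png",d)
E
```

```text
23.55 [ 0.13588706 -0.31235524 -0.00271279] [0.51916553 0.17722111 0.29891538]
[314 125]
motion 2.073148148148148 30
```

View pics/f.png

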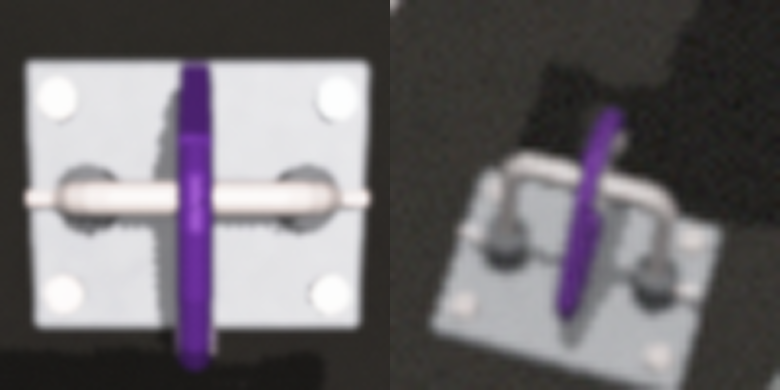

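View pics/w10.png

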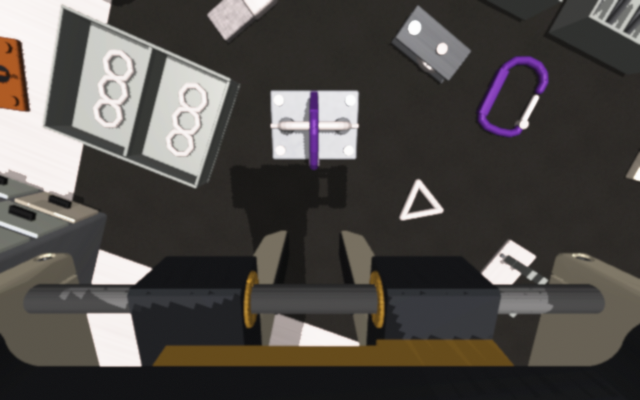

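View pics/sfull.png

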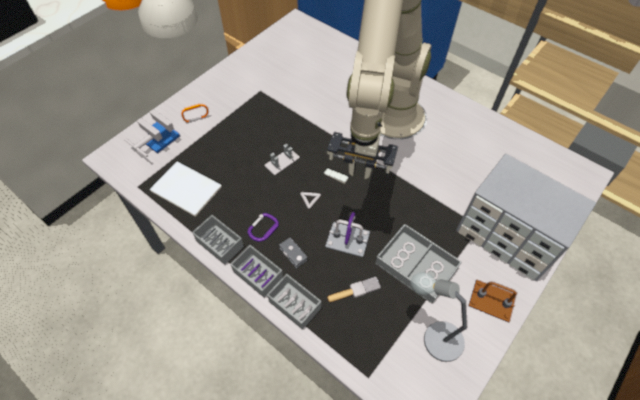

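```bash
python3 - <<'E'
from h import *
from cell import arm
def pur(im):
    h=cv2.cvtColor(im,cv2.COLOR_BGR2HSV); m=(h[...,0]>120)&(h[...,0]<160)&(h[...,1]>90)&(h[...,2]>40)
    k=np.zeros_like(m);k[80:180,295:335]=m[80:180,295:335];ys,xs=np.nonzero(k);return len(xs),xs.mean().round(2),ys.mean().round(2),ys.min(),ys.max()
for i in range(25):
    c=arm.read_camera("wrist")
    if i%4==0: print(arm.observe()["clock"],pur(c["color"]))
im=c["color"];cv2.imwrite("pics/w11.png",cv2.resize(im[80:180,260:370],(660,600),interpolation=cv2.INTER_CUBIC))
E
```

```text
24.2 (614, np.float64(313.46), np.float64(130.41), np.int64(91), np.int64(169))
24.4 (619, np.float64(313.42), np.float64(130.09), np.int64(91), np.int64(169))
24.6 (618, np.float64(313.42), np.float64(130.23), np.int64(91), np.int64(169))
24.8 (622, np.float64(313.43), np.float64(130.27), np.int64(91), np.int64(169))
25.0 (618, np.float64(313.43), np.float64(130.12), np.int64(91), np.int64(169))
25.2 (617, np.float64(313.45), np.float64(130.32), np.int64(91), np.int64(169))
25.4 (619, np.float64(313.43), np.float64(130.35), np.int64(91), np.int64(169))
```

View pics/w11.png

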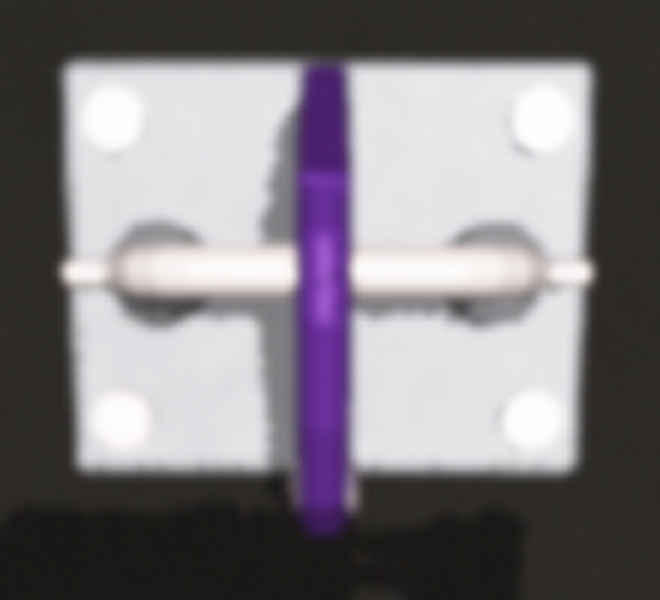

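```bash
python3 - <<'E'
from cell import arm
print(arm.job_done(), arm.observe()["clock"])
E
```

```text
the job is handed in; nothing more can be done
the job is handed in; nothing more can be done
```

The carabiner is hanging from the eye's bar, released and at rest, and I handed the job in at about 25.5 s. No verdict was reported.

- **Lift:** I took the purple carabiner out of the stand by its spine; the scene view showed its gate shut.
- **Press on:** Touch put the bar at about z = 0.112 m. The gate resisted with about 4–7 N, then let go at about 35 mm further travel.
- **Pull test:** The upward pull first crept above target, to about 24 N on the eye, still under the 30 N limit. I eased it back and held about 12–15 N for the last 0.8 s. In total the load was above 8 N for about 3 s with no sign of the gate giving.
- **Release:** I moved the carabiner 15 mm along its length so the fingertips passed beside the bar. I then lowered it until the spine was within about 1 mm of the bar and opened the fingers.

**Last checks:**
- The carabiner's image position held steady to within about 0.3 px over 1.2 s, so it is at rest.
- It hangs tilted lengthwise because the bar sits off its centre of mass.
- The force at the wrist read about zero, so the arm is clear.
- In the last scene picture the other gear looks where it was; I did not measure this.
- I did not see the gate directly in the last pictures. That it is shut comes from the pull test and from nothing touching it since.

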